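# Tuck the snack boards in and pump the drawer clamp tight

## Robot

A 7-joint arm with a two-finger parallel gripper is mounted at the origin on the work surface. World frame = base frame: x ahead of the robot, y to its left, z up, the work surface at z = 0. Lengths are in mm, angles in rad, forces in N, time in s.
With the tool pointing down it reaches from about 400 to 925 mm from the base axis. Payload 4.1 kg.
Tool frame: the origin (TCP) lies at the very end of the fingers, on their centre line; the grasp point (between the pads) lies 19 mm behind it; z points along the fingers, y is the line along which they close (so a half turn about z gives the same grasp; the last joint's range is limited). The gripper opens to 85 mm and grips with 20 to 120 N. Pads are 22 mm wide; open, the fingers measure 114 mm over their backs; the gripper's body (76 mm by 85 mm) begins 54 mm behind the grasp point. The pads swing forward as they close: fully open they stand 13 mm farther back than shut.
Start: joints at [1.072, 0.398, 0.045, 1.537, -0.019, 1.207, -0.051], TCP at [253.041, -598.76, 231.347] pointing down, gripper open.
Joint ranges: [-2.82, 2.82], [-0.49, 2.23], [-1.37, 1.46], [0, 2.46], [-1.36, 4.5], [0.23, 2], [-2.94, 2.94]. Speed limits (rad/s): [2.57, 2.57, 3.14, 3.14, 3.14, 3.14, 3.14].

## Interface

Orientations are given as a unit quaternion [x, y, z, w].
In Python, from plant import robot gives the robot as it stands.
- The arm moves only by the tool apply_moves, never from a script. Its argument "series" is a list of rows, each an object of numbers: "dx", "dy", "dz": the shift along the tool's x, y, z normalised to -1 to 1, where 1 is 0.3 m; "turn": the turn about the tool's z normalised to -1 to 1, where 1 is 0.5 rad. A call has 1 to 10 rows; each row is the pose to reach, as a shift and turn from the pose commanded when the call began, along the tool's axes at that moment; what a row does not reach only later rows make up. A row lasts 1/10 s, in which the tool goes at most 50 mm and 8.59 degrees, less where a joint would pass 70% of its speed; a pose out of reach is approached as far as the arm can. A call with a number of a shift or a turn outside -1 to 1 is refused whole. A call with a gripper value outside its range is refused whole. "jaw" is the gripper command: -1 is fully open, 1 is shut, values between are in proportion, set as the call begins (left out, the last holds). The fingers move at their own pace and stop on an object; "force" is the grip in N (left out, the last holds). Time passes only in rows, so rows that repeat a pose let the fingers close. It gives the time, the measured TCP pose, the force, the opening and the grip force at its end, in the units of the state.
- robot.read_state(): the state, without advancing time (a new reading comes with each control period).
- robot.snapshot(name): name is "scene" or "side" or "wrist"; returns a dict with "pixels" (480x640x3 uint8, red, green, blue), "depth" (480x640 float32, mm along the optical axis (not along the pixel's ray), 0 where there is no reading), "vertical_fov" (degrees; the focal length in pixels is half the picture's height over the tangent of half this angle, whatever the lens; pixels are square), "cx", "cy" (the principal point, pixels), "origin" and "orientation" of the camera in the world; the wrist camera has in their place "hand_eye" (4x4, takes a point from camera to tool coordinates, whose origin is the TCP and whose axes are the flange's). Camera axes: x right, y down, z forward; pixel columns grow to the right and rows downward; lengths in mm; the calibration is good to about 2 mm. A picture is of the moment at which its call begins: read the wrist's pose just before it.
- robot.close_job(): hands the job in; it is judged then, once.
The state is a dict: "time": time; "qpos": joint angles; "joint_velocities": joint speeds; "effort": joint torques, N m; "eef_pos": TCP position; "eef_rot": TCP orientation; "contact_force": force on the tool from outside, world axes, zero at the start; "ft_torque": the same for the moment, N m; "opening": finger opening in mm; "finger_force": force on a finger pad.
Only numpy, scipy, OpenCV 4.12 (cv2) and the standard library are available. Lean on these libraries where they do the work, as an engineer would, in place of code of your own. Each camera call takes 0.05 s, during which the arm holds its last target. There are 200 camera calls.

## Task

The two snack boards standing in the drawer's clamp organizer have slid out of place: push both back until their ends touch the inside of the drawer front. Then pump the clamp's trigger, squeezing it towards its fixed grip and letting it spring back, until the jaw holds the two boards upright and tight together, and leave the trigger released. Close the jaw with the trigger only, not by pushing the jaw itself, and leave the other things in the drawer where they are.

Things in the scene. Friction and masses are not known exactly. Their poses are not given: they have to be found in the camera images.
- cabinet: White MDF cabinet, fixed, top drawer pulled out towards the robot. Origin: worktop level, mid-width, under the inner face of the drawer front; x to the back of the drawer, y left, z up. In mm: drawer 500 wide, 406 deep inside, floor at z = 120, rim of the front 205, of the sides 197. The carcass covers it from x = 332 on (top at z = 230). Boards are home with their centres at x = 80.
- clamp: Grey clamp organizer screwed to the drawer floor. Origin: drawer floor, mid-jaw, 80 mm behind the drawer front; axes as the cabinet's. In mm: deck for the boards, top z = 15, x -77 to 127, y -99 to 11. Fixed jaw: x -30 to 30, face at y = -85, top z = 85. The moving jaw slides between it and a gear case (y 42 to 142, top z = 55) from which the trigger rises and, on its +y side, the fixed grip.
- jaw: Moving jaw, 60 mm wide; only the trigger should drive it, in the clamp's -y, up to 60 mm, on a toothed bar; a 9 N brake holds it. Origin: pressing face of its black rubber pad, mid-width, at deck level; fully open at y = -2 mm of the clamp. Top 70 mm above, back 20 mm behind its origin. The sprung pad gives 4 mm at about 7 N.
- trigger (a joint): Hinged trigger: 0 released (sprung back), 0.42 rad fully squeezed. Hinge along x at y = 85, z = 41 mm of the clamp. 3 to 5 N at the finger for the spring, about 9 N while the jaw moves. Each full squeeze (over 0.35) moves the jaw 8 mm (the first 3 to 11); let it back below 0.1 to catch the next tooth. Once the jaw is tight it stops short (below 0.33); from about 25 N the pawl skips a tooth.
- trigger_face (a point): Point on the trigger's front (-y) face: at y = 65, z = 121 mm of the clamp when released; moves 34 mm along +y at full squeeze. The trigger is an upright black blade 22 mm wide (x), 9 mm thick, top at z = 137; released, its top leans 0.2 rad to -y. 45 mm or more are free in front of it above z = 85. As the grip is fixed, it may be pressed towards the grip or pinched against it.
- grip_back (a point): Point on the back (+y) face of the fixed grey grip, z = 105 mm of the clamp, 71 mm behind the released trigger's face. The grip is 28 mm wide in x and fills y = 110 to 137, z = 53 to 141 mm of the clamp.
- board_far: Bamboo snack board, 160 x 16 x 105 mm (x, y, z), 0.15 to 0.25 kg, standing freely on its long edge on the deck next to the fixed jaw, a few mm from its neighbours. Origin at its centre, z = 67.5 mm of the clamp. Its near end touches the drawer front when its centre is 80 mm from it (x = 80 mm of the cabinet); at the start it is 20 to 60 mm farther out.
- board_near: The same kind of board beside the first, on the side of the moving jaw (centre about 20 mm farther along +y), also 20 to 60 mm out of place. Origin at its centre.
- bowl: Bystander: blue plastic bowl with suction base, 112 mm across, 52 mm high, origin under its base.
- cup: Bystander: orange flip-top sippy cup, 72 mm across, 104 mm high, handle on one side, origin under its base.
- wooden_spoon: Bystander: wooden spoon 240 mm long lying along the drawer's right side, origin about its middle, on the drawer floor.
- spoon0: Bystander: short stainless spoon, 130 mm, lying across the drawer behind the boards, under 10 mm high; origin at its middle, on the drawer floor.
- spoon1: Bystander: short stainless spoon, 130 mm, lying across the drawer behind the boards, under 10 mm high; origin at its middle, on the drawer floor.
- spoon2: Bystander: short stainless spoon, 130 mm, lying across the drawer behind the boards, under 10 mm high; origin at its middle, on the drawer floor.
Mind the look-alikes: they are no part of the job. Leave any blue or orange look-alike of the board_far alone.

How it is judged:
By the outcome, as a careful person would: the job done as asked, in the order asked, and still so for the second after the job is handed in, with the robot touching nothing.
It also fails if it takes over 58 s, if anything falls off the work surface, if the arm or the gripper's body presses on something with over 40 N, if the wrist force passes 120 N, or if a joint passes its speed limit or range.

## Working session

There is one attempt and no reset: what is moved stays moved. The work goes in short steps, Python scripts to look and compute and a tool call to move; the robot and the scene stay as the last step left them, time stands still between calls to the robot, and variables do not carry over. Pictures are saved under pics/ and viewed, at most 10 in all, crops included, and the job is handed in when it is done.

Besides the shell and the picture viewer there is one more tool, called after "Request:" as a command line: name --argument value ..., lists and objects as JSON in quotes. apply_moves: Moves the arm, as the interface text tells. Its arguments: {"type":"object","properties":{"series":{"type":"array"},"jaw":{"type":"number"},"force":{"type":"number"}},"required":["series"]}

```bash
mkdir -p pics; ls; cat > h.py <<'E'
import numpy as np,cv2,json
from plant import robot
from scipy.spatial.transform import Rotation as R
def cam(s,st=None):
    f=240/np.tan(np.radians(s["vertical_fov"])/2)
    if "hand_eye" in s:
        T=np.eye(4);T[:3,:3]=R.from_quat(st["eef_rot"]).as_matrix();T[:3,3]=st["eef_pos"];T=T@np.array(s["hand_eye"])
        return f,T[:3,:3],T[:3,3]
    o=np.array(s["orientation"],float)
    M=R.from_quat(o).as_matrix() if o.size==4 else o.reshape(3,3)
    return f,M,np.array(s["origin"],float)
def shot(n,save=None):
    st=robot.read_state();s=robot.snapshot(n)
    f,M,o=cam(s,st)
    v,u=np.mgrid[0:480,0:640];d=s["depth"]
    P=np.stack([(u-s["cx"])/f*d,(v-s["cy"])/f*d,d],-1)@M.T+o
    P[d==0]=np.nan
    if save: cv2.imwrite(f"pics/{save}.png",s["pixels"][...,::-1])
    return s["pixels"],P,(f,M,o,s["cx"],s["cy"])
E
python3 - <<'E'
from h import *
print(robot.read_state())
for n in["scene","side","wrist"]:
    p,P,c=shot(n,n); np.savez(f"{n}.npz",p=p,P=P); print(n,c[2],c[1][:,2])
E
```

```text
pics
{'time': 0.0, 'qpos': array([ 1.07199677,  0.39921479,  0.04505525,  1.53791475, -0.01866043,
        1.20686349, -0.05071732]), 'joint_velocities': array([-2.22454610e-03,  2.10346210e-04,  4.51140236e-04, -4.16015495e-04,
        8.47442750e-06,  9.46367369e-04, -3.91879758e-04]), 'effort': array([-1.81695418e-04, -4.75121427e+01,  1.36446878e+00, -2.54217964e+01,
        1.16033060e-02,  9.35655087e-03,  1.21987122e-05]), 'eef_pos': array([ 252.74843737, -598.15254146,  230.23371298]), 'eef_rot': array([ 9.80077209e-01,  1.98614412e-01, -2.85429804e-04, -9.47895837e-04]), 'contact_force': array([-0.15205187, -0.41439597, -0.02759792]), 'ft_torque': array([-0.02668183,  0.00508635,  0.0032179 ]), 'finger_force': 0.0, 'opening': 85.50136307494652}
scene [ 908.280218   -654.39485523 1210.40197864] [-0.31965464  0.44857595 -0.83462598]
side [247.18690445 928.34729181 835.43251452] [ 0.21810292 -0.81993147 -0.52928583]
wrist [ 319.1925315  -570.17716061  373.08511395] [-0.26440716 -0.1117515  -0.95791464]
```

View pics/scene.png

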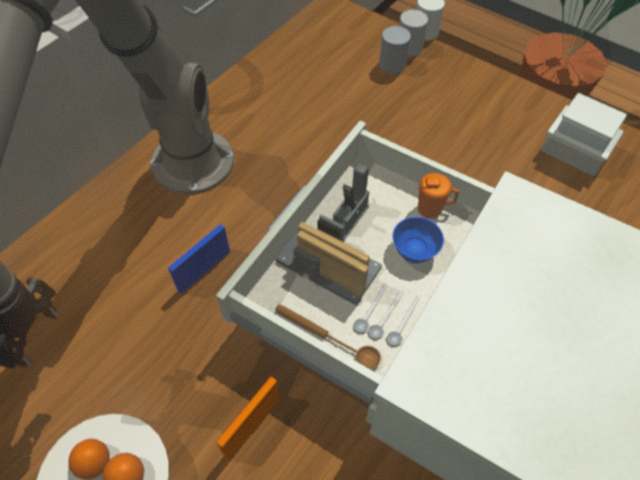

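View pics/side.png

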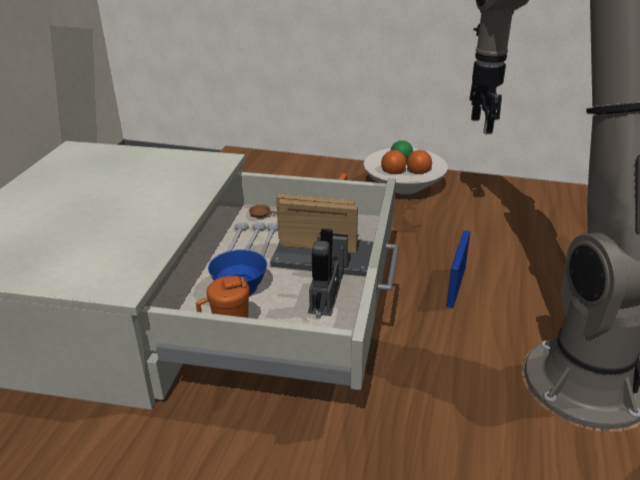

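The scene view shows the drawer: two bamboo boards side by side at about (333,260), the moving jaw at (330,225), the black trigger at (360,180), bowl at (418,238) and cup at (436,195). The blue (200,258) and orange (248,415) look-alikes stand outside on the worktop. Next I measure the cabinet frame from the rims, then the boards.

```bash
python3 - <<'E'
from h import *
cl={}
for n in["scene","side"]:
    z=np.load(n+".npz");p,P=z["p"],z["P"]
    hsv=cv2.cvtColor(p,cv2.COLOR_RGB2HSV)
    # front rim: near z=205, white
    m=(abs(P[...,2]-205)<3.5)&(hsv[...,1]<70)&(hsv[...,2]>90)
    m=m.astype(np.uint8);k,l,s,c=cv2.connectedComponentsWithStats(m)
    for i in range(1,k):
        if s[i,4]>60:
            Q=P[l==i];r=cv2.minAreaRect(Q[:,:2].astype(np.float32));print(n,"z205",s[i],np.round(r[0]),np.round(r[1]),r[2],np.median(Q[:,2]))
    m=((abs(P[...,2]-197)<3)&(hsv[...,1]<70)&(hsv[...,2]>90)).astype(np.uint8);k,l,s,c=cv2.connectedComponentsWithStats(m)
    for i in range(1,k):
        if s[i,4]>60:
            Q=P[l==i];r=cv2.minAreaRect(Q[:,:2].astype(np.float32));print(n,"z197",s[i],np.round(r[0]),np.round(r[1]),r[2],np.median(Q[:,2]))
    b=cv2.inRange(hsv,(10,70,60),(28,255,255))>0
    b&=(P[...,2]>225)&(P[...,2]<250)
    k,l,s,c=cv2.connectedComponentsWithStats(b.astype(np.uint8))
    for i in range(1,k):
        if s[i,4]>60: 
            Q=P[l==i];print(n,"bamboo",s[i],np.round(np.nanpercentile(Q,[1,50,99],axis=0)))
    d=(hsv[...,2]<60)&(P[...,2]>215)&(P[...,2]<275)
    k,l,s,c=cv2.connectedComponentsWithStats(d.astype(np.uint8))
    for i in range(1,k):
        if s[i,4]>40: 
            Q=P[l==i];print(n,"dark",s[i],np.round(np.nanpercentile(Q,[1,50,99],axis=0)))
E
```

```text
scene z205 [ 216  121  150  180 1662] [413. -57.] [ 21. 560.] 4.446123123168945 204.74456154085465
scene z205 [319 215  25  13  75] [501. -57.] [58.  9.] 6.967299461364746 204.29414156094026
scene z197 [347 126 148  68 763] [570. 193.] [339.  84.] 4.878399848937988 197.0867379478242
scene z197 [ 226  286  157   98 1190] [ 608. -293.] [338.  31.] 5.055960178375244 197.1244971543573
scene bamboo [ 297  222   72   54 1499] [[ 472. -147.  226.]
 [ 558. -128.  239.]
 [ 636. -104.  244.]]
scene dark [194  75  12  38 258] [[ 36. -11. 217.]
 [ 61.  25. 251.]
 [ 79.  67. 274.]]
scene dark [345 189   8  11  53] [[491.   0. 215.]
 [504.   6. 230.]
 [509.  11. 254.]]
scene dark [ 16 359  11   7  42] [[ 269. -652.  253.]
 [ 280. -645.  265.]
 [ 282. -641.  274.]]
side z205 [  0   0  65  23 109] [ 2365. -1661.] [ 32. 479.] 0.2358638346195221 204.77876485576587
side z205 [ 352  178   44  165 1630] [411. -54.] [ 18. 559.] 4.420788288116455 205.47092906440662
side z205 [  0 301 133  20 440] [862. 273.] [234.   7.] 4.502686977386475 205.12752308947023
side z205 [617 306  23  12 165] [-20.  45.] [53. 1
[... 187 characters left out ...]
  8.] 4.23822546005249 197.14895309431188
side z197 [ 142  306  211   32 1536] [574. 215.] [347.  21.] 4.456329822540283 197.72055438209412
side bamboo [ 276  194   82   22 1165] [[ 467. -142.  225.]
 [ 548. -113.  238.]
 [ 631.  -99.  243.]]
side dark [472 109   9  11  85] [[ 260. -649.  245.]
 [ 270. -639.  261.]
 [ 279. -632.  274.]]
side dark [486 122   8  11  66] [[ 224. -559.  247.]
 [ 232. -550.  263.]
 [ 239. -542.  275.]]
side dark [312 229  21  42 548] [[476.   2. 216.]
 [489.  70. 240.]
 [505.  77. 258.]]
side dark [ 563  245   51   70 1524] [[ 23. -25. 216.]
 [ 52.  37. 246.]
 [ 80.  79. 274.]]
side dark [621 294  19  10 132] [[-31.  33. 217.]
 [-14.  51. 235.]
 [ -0.  65. 247.]]
```

```bash
python3 - <<'E'
from h import *
yaw=np.radians(4.5)
A=np.array([[np.cos(yaw),np.sin(yaw)],[-np.sin(yaw),np.cos(yaw)]])
for n in["scene","side"]:
    z=np.load(n+".npz");p,P=z["p"],z["P"].copy()
    P[...,:2]=P[...,:2]@A.T
    hsv=cv2.cvtColor(p,cv2.COLOR_RGB2HSV); w=(hsv[...,1]<70)&(hsv[...,2]>90)
    m=w&(abs(P[...,2]-205)<5)&(P[...,0]<440)&(P[...,0]>350)&(abs(P[...,1]+90)<320)
    Q=P[m]; 
    print(n,"front x", [np.round(np.percentile(Q[abs(Q[:,1]-t)<25][:,0],[2,10,50,90,98]),1) for t in(-300,-200,-90,20,120)],"y ext",np.percentile(Q[:,1],[.5,99.5]))
    for lab,s in(("R",-340),("L",165)):
        m=w&(abs(P[...,2]-197)<4)&(P[...,0]>430)&(P[...,0]<720)&(abs(P[...,1]-s)<45)
        Q=P[m];print(lab,[np.round(np.percentile(Q[abs(Q[:,0]-t)<30][:,1],[2,10,50,90,98]),1) for t in(480,560,640)])
    b=(cv2.inRange(hsv,(10,50,60),(30,255,255))>0)&(P[...,2]>235)&(P[...,2]<248)
    Q=P[b];print("board z",np.percentile(Q[:,2],[5,50,95]))
    for y in np.arange(-200,-120,4):
        q=Q[abs(Q[:,1]-y)<2]
        if len(q)>5: print(y,len(q),np.round(np.percentile(q[:,0],[1,99])),np.round(np.median(q[:,2])))
    d=(hsv[...,2]<75)&(P[...,0]>420)&(P[...,0]<600)&(P[...,1]>-200)&(P[...,1]<80)&(P[...,2]>205)
    Q=P[d];print("trig/jaw",len(Q),np.round(np.percentile(Q,[1,20,50,80,99],axis=0)))
    b=(p.astype(int).sum(-1));g=np.s_[210:300:1,290:380:1]
p=cv2.imread("pics/scene.png");q=cv2.imread("pics/side.png")
cv2.imwrite("pics/crop.png",np.hstack([cv2.resize(p[150:310,270:400],(400,492),interpolation=2),cv2.resize(q[185:315,260:366],(400,492),interpolation=2)]))
E
```

```text
scene front x [array([398.3, 400.1, 407.9, 414.9, 416.5]), array([397.9, 400.2, 408. , 415.4, 416.2]), array([398.7, 400.4, 407.7, 415.2, 416.3]), array([398.7, 400.3, 408. , 415.5, 417.2]), array([399.1, 401. , 409. , 415.9, 417.6])] y ext [-366.16418998  187.8916978 ]
R [array([-351.7, -350.8, -344.8, -338.7, -336.8]), array([-352.1, -351.1, -345.1, -338.6, -337.5]), array([-351.9, -351.2, -345. , -339.1, -337.1])]
L [array([159.8, 161.6, 167.4, 175.5, 176.6]), array([159.7, 161.3, 167.3, 174.5, 177.3]), array([159.7, 161.3, 167.2, 174.7, 176.8])]
board z [235.94494376 239.4600748  243.20320386]
-188 49 [483. 623.] 238.0
-184 172 [470. 624.] 239.0
-180 140 [469. 625.] 240.0
-176 129 [469. 624.] 240.0
-172 92 [469. 625.] 239.0
-168 17 [475. 578.] 239.0
-164 157 [459. 614.] 239.0
-160 131 [461. 614.] 240.0
-156 140 [459. 614.] 240.0
-152 110 [460. 614.] 239.0
-148 23 [478. 614.] 238.0
trig/jaw 358 [[ 474. -199.  205.]
 [ 493.  -38.  209.]
 [ 502.    7.  228.]
 [ 508.   10.  246.]
 [ 521.   24.  257.]]
side front x [array([396.2, 397.4, 404.1, 411.8, 413.1]), array([396.3, 397.4, 404.
[... 226 characters left out ...]
7, -333.6]), array([-355.3, -350.5, -342.1, -335.8, -333.1]), array([-352.9, -350.1, -341.7, -336. , -334.5])]
L [array([161.1, 163.4, 170.9, 175.9, 177.3]), array([160.2, 163. , 171.4, 176.1, 177.6]), array([160.5, 162.6, 170.9, 175.4, 176.8])]
board z [236.08733561 239.85865054 242.28749053]
-188 7 [475. 623.] 239.0
-184 49 [471. 620.] 240.0
-180 69 [466. 614.] 240.0
-176 98 [468. 623.] 240.0
-172 131 [466. 621.] 239.0
-168 35 [467. 618.] 240.0
-164 34 [461. 610.] 240.0
-160 75 [455. 612.] 241.0
-156 83 [457. 609.] 240.0
-152 169 [456. 612.] 239.0
-148 90 [460. 611.] 238.0
trig/jaw 773 [[ 478. -152.  205.]
 [ 484.  -31.  220.]
 [ 492.   30.  236.]
 [ 502.   35.  251.]
 [ 581.   38.  262.]]
```

View pics/crop.png

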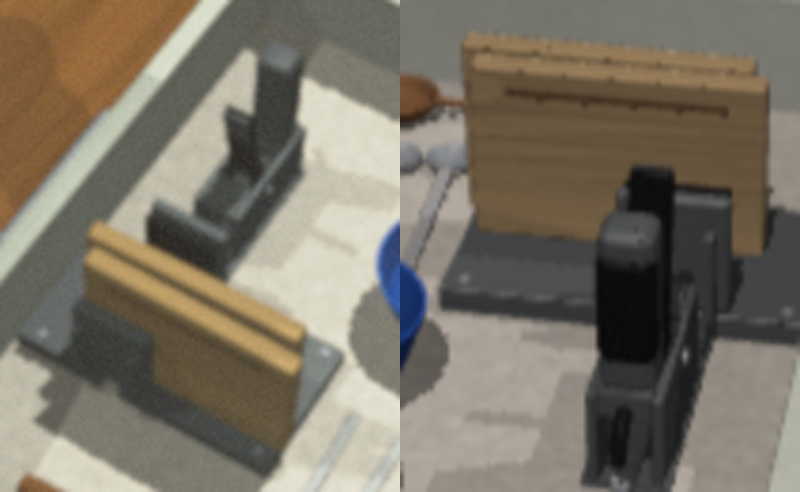

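The crop confirms that the two standing bamboo boards on the deck are the ones meant. The blue and orange look-alikes are outside the drawer. Next I get the clamp's y from the grip, jaw and trigger, then the move numbers.

```bash
python3 - <<'E'
from h import *
yaw=np.radians(4.4)
A=np.array([[np.cos(yaw),np.sin(yaw)],[-np.sin(yaw),np.cos(yaw)]])
for n in["scene","side"]:
    z=np.load(n+".npz");p,P=z["p"],z["P"].copy()
    P[...,:2]=P[...,:2]@A.T
    hsv=cv2.cvtColor(p,cv2.COLOR_RGB2HSV)
    d=(P[...,0]>465)&(P[...,0]<530)&(P[...,1]>-150)&(P[...,1]<80)
    pc=lambda m:np.round(np.percentile(P[m],[3,50,97],axis=0),1).tolist() if m.sum()>3 else None
    print(n,"grip top",pc(d&(P[...,2]>257)),(d&(P[...,2]>257)).sum())
    print("case top175",pc(d&(abs(P[...,2]-175)<2.5)))
    print("jaw top 205",pc(d&(abs(P[...,2]-205)<3)&(P[...,1]<-50)))
    print("trig 225-256",pc(d&(P[...,2]>222)&(P[...,2]<256)&(P[...,1]>-60)&(P[...,1]<18)))
    dd=(P[...,0]>460)&(P[...,0]<640)&(abs(P[...,2]-205)<3)&(P[...,1]<-185)&(P[...,1]>-230)
    print("fixed jaw",pc(dd&(P[...,0]<530)))
    b=cv2.inRange(hsv,(100,120,40),(125,255,255))>0
    print("bowl",pc(b&(P[...,0]>430)),"carcass",pc((abs(P[...,2]-230)<3)&(hsv[...,1]<60)&(P[...,0]>700)))
z=robot.read_state();print(A@z["eef_pos"][:2])
r=R.from_quat(z["eef_rot"]).as_matrix();print(r.round(3))
E
```

```text
scene grip top [[484.6, -37.2, 257.1], [497.2, 17.0, 260.2], [508.2, 31.0, 264.3]] 114
case top175 [[478.3, -110.0, 172.9], [503.7, -41.3, 175.0], [518.7, 30.6, 177.3]]
jaw top 205 [[469.5, -111.2, 202.1], [495.0, -98.2, 203.9], [522.9, -91.7, 207.0]]
trig 225-256 [[485.7, -39.0, 223.5], [499.0, 7.6, 241.1], [509.5, 15.4, 255.5]]
fixed jaw [[468.9, -199.5, 202.2], [496.2, -193.9, 204.6], [524.8, -185.8, 207.8]]
bowl [[615.9, -60.0, 130.7], [660.0, 3.9, 142.9], [706.7, 37.2, 172.1]] carcass [[768.7, -364.9, 227.4], [951.3, -158.8, 230.1], [1137.6, 174.0, 232.6]]
side grip top [[482.2, -32.5, 257.1], [492.8, 24.8, 260.5], [505.9, 33.6, 263.1]] 132
case top175 [[469.3, -94.9, 172.8], [481.5, 0.3, 175.1], [511.1, 39.5, 177.4]]
jaw top 205 [[466.9, -149.6, 202.3], [484.6, -104.6, 204.6], [524.1, -89.8, 207.4]]
trig 225-256 [[480.4, -36.6, 227.0], [490.3, -29.2, 244.3], [504.2, 14.5, 255.3]]
fixed jaw None
bowl [[613.6, -63.8, 132.6], [667.3, -41.9, 154.1], [711.3, 21.6, 172.7]] carcass [[762.2, -355.2, 228.4], [930.6, -45.2, 230.7], [1178.9, 195.5, 232.6]]
[ 206.21334197 -615.9158742 ]
[[ 0.921  0.389 -0.001]
 [ 0.389 -0.921  0.001]
 [-0.    -0.001 -1.   ]]
```

Request:
apply_moves --series '[{"dx": 0.2, "dy": -0.1, "dz": -0.25, "turn": 0.646}, {"dx": 0.96, "dy": -0.465, "dz": -0.25, "turn": 0.646}, {"dx": 0.96, "dy": -0.465, "dz": -0.25, "turn": 0.646}, {"dx": 0.96, "dy": -0.465, "dz": -0.25, "turn": 0.646}, {"dx": 0.96, "dy": -0.465, "dz": -0.25, "turn": 0.646}, {"dx": 0.96, "dy": -0.465, "dz": -0.25, "turn": 0.646}, {"dx": 0.96, "dy": -0.465, "dz": -0.25, "turn": 0.646}, {"dx": 0.96, "dy": -0.465, "dz": -0.25, "turn": 0.646}, {"dx": 0.96, "dy": -0.465, "dz": -0.25, "turn": 0.646}]' --jaw 0.79 --force 20

```text
time: 1.05
eef_pos: [464.6, -357.1, 306.1]
eef_rot: [0.999, 0.04, -0.0, 0.0]
contact_force: [-0.2, -0.4, -0.5]
opening: 9.2
finger_force: 0.0
```

```bash
cat > st.py <<'E'
from h import *
yaw=np.radians(4.4)
A=np.array([[np.cos(yaw),np.sin(yaw)],[-np.sin(yaw),np.cos(yaw)]])
z=robot.read_state();r=R.from_quat(z["eef_rot"]).as_matrix()
print("t",z["time"],"R",(A@z["eef_pos"][:2]).round(1),z["eef_pos"][2].round(1),"yaw",np.degrees(np.arctan2(r[1,0],r[0,0])).round(2),"FR",(A@z["contact_force"][:2]).round(1),z["contact_force"][2].round(1),"open",z["opening"],"q7",z["qpos"][6].round(2),"tilt",r[:2,2].round(3))
E
python3 st.py
```

```text
t 1.05 R [ 435.8 -391.7] 306.1 yaw 4.57 FR [-0.2 -0.3] -0.5 open 9.243175082859409 q7 -0.92 tilt [-0.001 -0.   ]
```

Request:
apply_moves --series '[{"dx": 0.763, "dy": -0.747, "dz": 0}, {"dx": 0.763, "dy": -0.747, "dz": 0}, {"dx": 0.763, "dy": -0.747, "dz": 0}, {"dx": 0.763, "dy": -0.747, "dz": 0}, {"dx": 0.763, "dy": -0.747, "dz": 0}, {"dx": 0.763, "dy": -0.747, "dz": 0}, {"dx": 0.763, "dy": -0.747, "dz": 0}, {"dx": 0.763, "dy": -0.747, "dz": 0}, {"dx": 0.763, "dy": -0.747, "dz": 0}]'

```text
$.series[0]: bad value
```

```bash
python3 st.py; python3 - <<'E'
from h import *
shot("wrist","w1");s,P,c=shot("side");d=cv2.resize(s[130:330,180:447,::-1],(400,300))
a=cv2.imread("pics/w1.png");cv2.imwrite("pics/w1b.png",np.hstack([cv2.resize(a,(400,300)),d]))
E
```

```text
t 1.05 R [ 435.8 -391.7] 306.1 yaw 4.57 FR [-0.2 -0.3] -0.5 open 9.243175082859409 q7 -0.92 tilt [-0.001 -0.   ]
```

View pics/w1b.png

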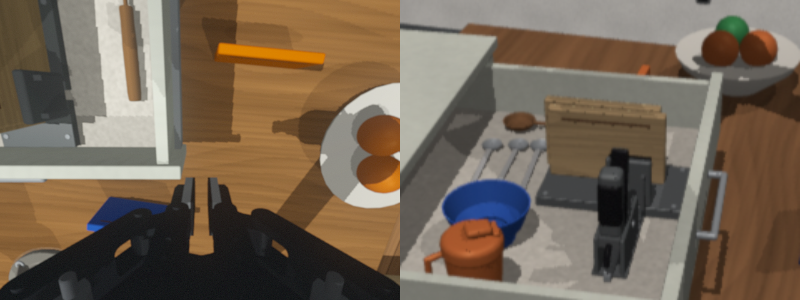

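The move was refused, probably because a row has to name all four values. The picture shows the gripper still short of the drawer's front-right corner, fingers at (200,210), nothing disturbed.

Request:
apply_moves --series '[{"dx": 0.763, "dy": -0.747, "dz": 0, "turn": 0}, {"dx": 0.763, "dy": -0.747, "dz": 0, "turn": 0}, {"dx": 0.763, "dy": -0.747, "dz": 0, "turn": 0}, {"dx": 0.763, "dy": -0.747, "dz": 0, "turn": 0}, {"dx": 0.763, "dy": -0.747, "dz": 0, "turn": 0}, {"dx": 0.763, "dy": -0.747, "dz": 0, "turn": 0}, {"dx": 0.763, "dy": -0.747, "dz": 0, "turn": 0}, {"dx": 0.763, "dy": -0.747, "dz": 0, "turn": 0}, {"dx": 0.763, "dy": -0.747, "dz": 0, "turn": 0}]'

```text
time: 2.05
eef_pos: [674.3, -119.7, 305.7]
eef_rot: [0.999, 0.037, -0.001, 0.001]
contact_force: [0.3, -1.1, 0.5]
opening: 8.9
finger_force: 0.0
```

```bash
python3 st.py; python3 - <<'E'
from h import *
shot("wrist","w2");s,P,c=shot("side");d=cv2.resize(s[130:330,180:447,::-1],(400,300))
a=cv2.imread("pics/w2.png");cv2.imwrite("pics/w2b.png",np.hstack([cv2.resize(a,(400,300)),d]))
E
```

```text
t 2.05 R [ 663.1 -171.1] 305.7 yaw 4.25 FR [ 0.2 -1.1] 0.5 open 8.92300935642972 q7 -1.44 tilt [-0.002 -0.002]
```

View pics/w2b.png

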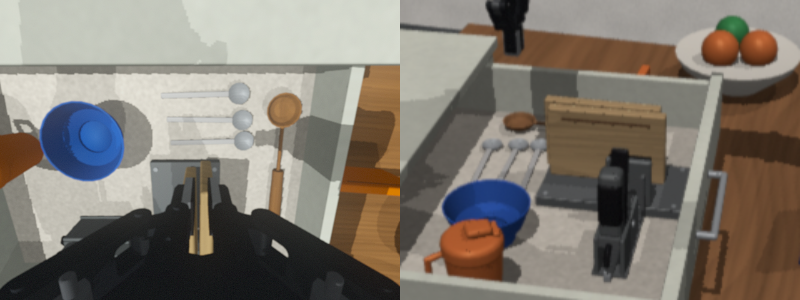

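The fingers hang behind the boards, whose ends show at (200,165) midway between the fingertips at (200,205). The way down is clear of bowl and spoons. Lowering now.

Request:
apply_moves --series '[{"dx": 0, "dy": -0.005, "dz": 0.15, "turn": 0}, {"dx": 0, "dy": -0.005, "dz": 0.3, "turn": 0}, {"dx": 0, "dy": -0.005, "dz": 0.4, "turn": 0}, {"dx": 0, "dy": -0.005, "dz": 0.4, "turn": 0}, {"dx": 0, "dy": -0.005, "dz": 0.4, "turn": 0}]'

```text
time: 2.65
eef_pos: [674.7, -117.6, 187.2]
eef_rot: [0.999, 0.037, 0.0, 0.0]
contact_force: [0.6, 0.4, 0.2]
opening: 8.8
finger_force: 0.0
```

```bash
python3 st.py
```

```text
t 2.65 R [ 663.7 -169.1] 187.2 yaw 4.25 FR [0.7 0.3] 0.2 open 8.774578081070887 q7 -1.46 tilt [ 0.    -0.001]
```

Request:
apply_moves --series '[{"dx": -0.05, "dy": 0, "dz": 0, "turn": 0}, {"dx": -0.08, "dy": 0, "dz": 0, "turn": 0}, {"dx": -0.1, "dy": 0, "dz": 0, "turn": 0}, {"dx": -0.12, "dy": 0, "dz": 0, "turn": 0}, {"dx": -0.14, "dy": 0, "dz": 0, "turn": 0}, {"dx": -0.16, "dy": 0, "dz": 0, "turn": 0}, {"dx": -0.18, "dy": 0, "dz": 0, "turn": 0}, {"dx": -0.2, "dy": 0, "dz": 0, "turn": 0}, {"dx": -0.21, "dy": 0, "dz": 0, "turn": 0}, {"dx": -0.21, "dy": 0, "dz": 0, "turn": 0}]'

```text
time: 3.65
eef_pos: [611.1, -120.6, 186.1]
eef_rot: [0.999, 0.038, -0.001, 0.0]
contact_force: [0.9, -0.0, -0.4]
opening: 9.3
finger_force: 0.0
```

```bash
python3 st.py
```

```text
t 3.65 R [ 600.  -167.2] 186.1 yaw 4.39 FR [ 0.9 -0.1] -0.4 open 9.281489824635262 q7 -1.44 tilt [-0.002 -0.   ]
```

Request:
apply_moves --series '[{"dx": -0.01, "dy": 0, "dz": 0, "turn": 0}, {"dx": -0.02, "dy": 0, "dz": 0, "turn": 0}, {"dx": -0.03, "dy": 0, "dz": 0, "turn": 0}, {"dx": -0.035, "dy": 0, "dz": 0, "turn": 0}]'

```text
time: 4.05
eef_pos: [601.0, -121.3, 186.0]
eef_rot: [0.999, 0.038, -0.0, 0.0]
contact_force: [2.7, -0.2, -0.5]
opening: 9.3
finger_force: 0.0
```

```bash
python3 st.py; python3 - <<'E'
from h import *
s,P,c=shot("side");d=cv2.resize(s[140:300,220:433,::-1],(799,600));cv2.imwrite("pics/s3.png",d)
E
```

```text
t 4.05 R [ 589.9 -167.1] 186.0 yaw 4.4 FR [ 2.7 -0.4] -0.5 open 9.260364359826069 q7 -1.43 tilt [-0.001 -0.   ]
```

View pics/s3.png

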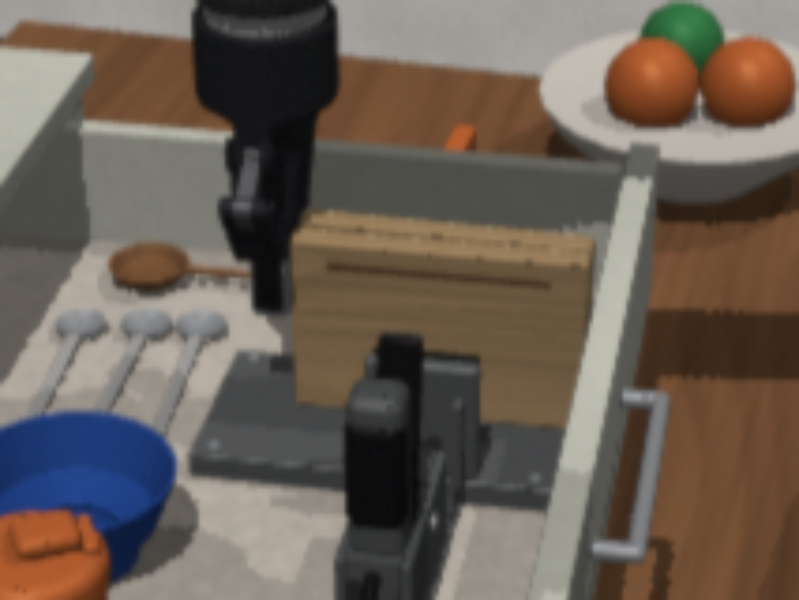

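Both boards now travel together with their ends level at (300,240), close to the drawer front. I continue in small steps and watch the force.

Request:
apply_moves --series '[{"dx": -0.006, "dy": 0, "dz": 0, "turn": 0}, {"dx": -0.012, "dy": 0, "dz": 0, "turn": 0}, {"dx": -0.012, "dy": 0, "dz": 0, "turn": 0}]'

```text
time: 4.4
eef_pos: [599.7, -121.3, 186.9]
eef_rot: [0.999, 0.039, 0.002, 0.0]
contact_force: [5.8, 0.0, -0.9]
opening: 8.7
finger_force: 0.0
```

```bash
python3 st.py
```

```text
t 4.4 R [ 588.6 -166.9] 186.9 yaw 4.42 FR [ 5.8 -0.4] -0.9 open 8.726128995387914 q7 -1.43 tilt [0.004 0.   ]
```

Request:
apply_moves --series '[{"dx": -0.01, "dy": 0, "dz": 0, "turn": 0}, {"dx": -0.02, "dy": 0, "dz": 0, "turn": 0}, {"dx": -0.02, "dy": 0, "dz": 0, "turn": 0}, {"dx": -0.02, "dy": 0, "dz": 0, "turn": 0}]'

```text
time: 4.8
eef_pos: [599.6, -120.8, 189.7]
eef_rot: [0.999, 0.039, 0.009, 0.0]
contact_force: [15.6, 1.5, 0.8]
opening: 9.3
finger_force: 0.0
```

```bash
python3 st.py; python3 - <<'E'
from h import *
yaw=np.radians(4.4)
A=np.array([[np.cos(yaw),np.sin(yaw)],[-np.sin(yaw),np.cos(yaw)]])
for n in["scene","side"]:
    p,P,c=shot(n);P[...,:2]=P[...,:2]@A.T
    hsv=cv2.cvtColor(p,cv2.COLOR_RGB2HSV)
    b=(cv2.inRange(hsv,(10,50,60),(30,255,255))>0)&(P[...,2]>230)&(P[...,2]<248)
    Q=P[b]
    for y in np.arange(-196,-140,4):
        q=Q[abs(Q[:,1]-y)<2]
        if len(q)>5: print(n,y,len(q),np.round(np.percentile(q[:,0],[1,99])),np.round(np.median(q[:,2])))
    p=p[...,::-1]
    cv2.imwrite(f"pics/{n}4.png",p)
a=cv2.imread("pics/scene4.png")[190:310,230:390];b=cv2.imread("pics/side4.png")[180:285,270:410]
cv2.imwrite("pics/b4.png",np.hstack([cv2.resize(a,(400,300),interpolation=2),cv2.resize(b,(400,300),interpolation=2)]))
E
```

```text
t 4.8 R [ 588.6 -166.5] 189.7 yaw 4.49 FR [15.6  0.4] 0.8 open 9.259978157252165 q7 -1.43 tilt [0.018 0.   ]
scene -184 182 [429. 565.] 237.0
scene -180 163 [418. 561.] 241.0
scene -176 116 [419. 559.] 242.0
scene -172 115 [418. 556.] 241.0
scene -168 57 [420. 554.] 240.0
scene -164 146 [418. 554.] 239.0
scene -160 131 [419. 552.] 240.0
scene -156 104 [419. 545.] 241.0
scene -152 98 [418. 541.] 241.0
scene -148 28 [423. 537.] 240.0
side -184 16 [463. 570.] 242.0
side -180 58 [418. 567.] 242.0
side -176 74 [414. 570.] 242.0
side -172 105 [415. 569.] 242.0
side -168 111 [417. 567.] 241.0
side -164 32 [414. 563.] 241.0
side -160 64 [416. 568.] 242.0
side -156 86 [414. 568.] 242.0
side -152 202 [415. 571.] 240.0
side -148 291 [418. 572.] 236.0
side -144 43 [421. 571.] 236.0
```

View pics/b4.png

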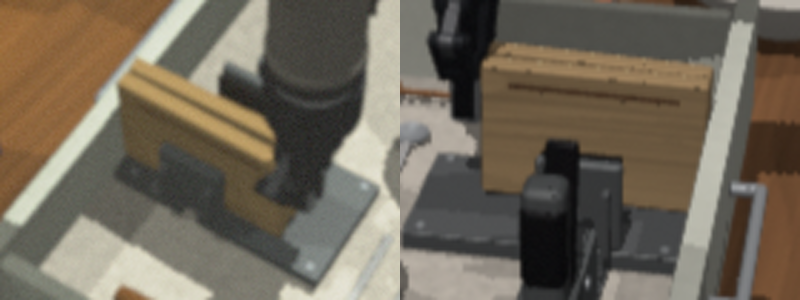

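Both near ends are against the drawer front: their x values match the inner face in both views, and the force rises with no movement. The fingers rose a little, so I back off and let the boards settle before going up.

Request:
apply_moves --series '[{"dx": 0.02, "dy": 0, "dz": 0, "turn": 0}, {"dx": 0.04, "dy": 0, "dz": 0, "turn": 0}, {"dx": 0.12, "dy": 0, "dz": 0, "turn": 0}, {"dx": 0.18, "dy": 0, "dz": 0, "turn": 0}, {"dx": 0.18, "dy": 0, "dz": -0.15, "turn": 0}, {"dx": 0.18, "dy": 0, "dz": -0.3, "turn": 0}, {"dx": 0.18, "dy": 0, "dz": -0.4, "turn": 0}, {"dx": 0.18, "dy": 0, "dz": -0.4, "turn": 0}]' --jaw 1

```text
time: 5.7
eef_pos: [647.4, -118.4, 311.4]
eef_rot: [0.999, 0.038, 0.003, 0.001]
contact_force: [-0.4, 0.6, -0.1]
opening: 0.1
finger_force: 0.0
```

```bash
python3 st.py; cat > bd.py <<'E'
from h import *
yaw=np.radians(4.4)
A=np.array([[np.cos(yaw),np.sin(yaw)],[-np.sin(yaw),np.cos(yaw)]])
for n in["scene","side"]:
    p,P,c=shot(n,n+"5");P[...,:2]=P[...,:2]@A.T
    hsv=cv2.cvtColor(p,cv2.COLOR_RGB2HSV)
    b=(cv2.inRange(hsv,(10,50,60),(30,255,255))>0)&(P[...,2]>234)&(P[...,2]<248)
    Q=P[b]
    for y in np.arange(-196,-140,4):
        q=Q[abs(Q[:,1]-y)<2]
        if len(q)>25: print(n,y,len(q),np.round(np.percentile(q[:,0],[1,99]),1),"z fr/bk",np.round([np.median(q[abs(q[:,0]-440)<20,2]),np.median(q[abs(q[:,0]-555)<20,2])],1))
E
python3 bd.py
```

```text
t 5.7 R [ 636.5 -167.7] 311.4 yaw 4.37 FR [-0.4  0.6] -0.1 open 0.11640850661905576 q7 -1.43 tilt [ 0.007 -0.002]
scene -184 53 [423.4 571.1] z fr/bk [237.3 238.7]
scene -180 171 [419.5 574.5] z fr/bk [238.4 238.6]
scene -176 142 [420.2 576.2] z fr/bk [239.8 240.1]
scene -172 131 [419.3 574.2] z fr/bk [240.1 239.8]
scene -168 96 [420.6 574.6] z fr/bk [238.4 238.8]
scene -164 149 [418.9 574.8] z fr/bk [239.2 239. ]
scene -160 137 [419.5 575.1] z fr/bk [239.5 239.8]
scene -156 140 [420.2 575.5] z fr/bk [240.  239.9]
scene -152 99 [419.7 575.5] z fr/bk [238.5 238.9]
side -180 40 [418.7 569.9] z fr/bk [240.2 240. ]
side -176 77 [417.5 571.3] z fr/bk [241.4 240.7]
side -172 91 [419.4 569.9] z fr/bk [240.1 239.8]
side -168 100 [414.9 570.4] z fr/bk [240.1 240.2]
side -164 48 [418.6 571.9] z fr/bk [240.  240.1]
side -160 70 [416.  571.8] z fr/bk [240.9 240.2]
side -156 97 [421.6 570.7] z fr/bk [240.6 239.6]
side -152 186 [416.7 571.9] z fr/bk [238.5 238.1]
side -148 95 [416.7 570.6] z fr/bk [236.1 237.4]
```

Boards stand level, but that firm high push may have left up to 1 mm of gap. I give one gentle, lower push to seat them.

Request:
apply_moves --series '[{"dx": 0, "dy": 0, "dz": 0.15, "turn": 0}, {"dx": 0, "dy": 0, "dz": 0.3, "turn": 0}, {"dx": 0, "dy": 0, "dz": 0.44, "turn": 0}, {"dx": -0.05, "dy": 0, "dz": 0.44, "turn": 0}, {"dx": -0.1, "dy": 0, "dz": 0.44, "turn": 0}, {"dx": -0.13, "dy": 0, "dz": 0.44, "turn": 0}, {"dx": -0.15, "dy": 0, "dz": 0.44, "turn": 0}, {"dx": -0.155, "dy": 0, "dz": 0.44, "turn": 0}, {"dx": -0.155, "dy": 0, "dz": 0.44, "turn": 0}]' --jaw 0.79

```text
time: 6.7
eef_pos: [602.8, -120.7, 175.5]
eef_rot: [0.999, 0.039, 0.004, 0.0]
contact_force: [6.8, 0.7, 0.4]
opening: 8.9
finger_force: 0.0
```

```bash
python3 st.py
```

```text
t 6.7 R [ 591.8 -166.6] 175.5 yaw 4.45 FR [6.8 0.2] 0.4 open 8.932413667598365 q7 -1.43 tilt [0.008 0.   ]
```

Request:
apply_moves --series '[{"dx": 0.01, "dy": 0, "dz": 0, "turn": 0}, {"dx": 0.04, "dy": 0, "dz": 0, "turn": 0}, {"dx": 0.12, "dy": 0, "dz": 0, "turn": 0}, {"dx": 0.15, "dy": 0, "dz": -0.1, "turn": 0}, {"dx": 0.15, "dy": 0, "dz": -0.25, "turn": 0}, {"dx": 0.15, "dy": 0, "dz": -0.4, "turn": -0.3}, {"dx": 0.15, "dy": 0, "dz": -0.45, "turn": -0.6}, {"dx": 0.15, "dy": 0, "dz": -0.45, "turn": -0.9}, {"dx": 0.15, "dy": 0, "dz": -0.45, "turn": -1}]' --jaw 1

```text
time: 7.6
eef_pos: [644.6, -118.1, 309.7]
eef_rot: [0.958, 0.286, -0.0, 0.0]
contact_force: [0.0, -0.5, -0.1]
opening: -0.3
finger_force: 0.0
```

```bash
python3 st.py; python3 bd.py
```

```text
t 7.6 R [ 633.6 -167.3] 309.7 yaw 33.25 FR [ 0.  -0.5] -0.1 open -0.25681624461199304 q7 -0.95 tilt [-0. -0.]
scene -184 53 [423.4 573. ] z fr/bk [238.1 236.5]
scene -180 186 [419.1 574. ] z fr/bk [238.7 239. ]
scene -176 127 [419.4 575.1] z fr/bk [239.4 239.9]
scene -172 138 [419.7 574.6] z fr/bk [239.6 239.7]
scene -168 95 [418.9 574.4] z fr/bk [239.2 238.8]
scene -164 152 [420.3 575.2] z fr/bk [238.5 238.3]
scene -160 129 [418.1 575.3] z fr/bk [239.9 240.3]
scene -156 135 [419.9 575.3] z fr/bk [239.3 239.6]
scene -152 114 [418.7 574. ] z fr/bk [239.1 239.3]
side -180 37 [417.1 570.3] z fr/bk [240.  240.1]
side -176 79 [420.9 570.6] z fr/bk [241.  241.2]
side -172 96 [417.6 567.6] z fr/bk [239.9 240.1]
side -168 87 [415.1 571.2] z fr/bk [240.1 240.3]
side -164 54 [417.8 568.5] z fr/bk [240.  240.4]
side -160 71 [416.1 570.2] z fr/bk [240.6 240.7]
side -156 101 [419.7 570.5] z fr/bk [240.5 240.1]
side -152 177 [416.7 571.3] z fr/bk [238.7 239. ]
side -148 107 [418.7 570.6] z fr/bk [236.4 237.7]
```

Request:
apply_moves --series '[{"dx": -0.245, "dy": -0.512, "dz": 0, "turn": -0.3}, {"dx": -0.245, "dy": -0.512, "dz": 0, "turn": -0.6}, {"dx": -0.245, "dy": -0.512, "dz": 0, "turn": -0.9}, {"dx": -0.245, "dy": -0.512, "dz": 0, "turn": -1}, {"dx": -0.245, "dy": -0.512, "dz": 0, "turn": -1}]'

```text
time: 8.2
eef_pos: [496.8, -27.4, 309.6]
eef_rot: [0.858, 0.514, -0.001, 0.0]
contact_force: [0.6, -0.2, 0.6]
opening: -0.0
finger_force: 0.0
```

Request:
apply_moves --series '[{"dx": 0, "dy": 0, "dz": 0, "turn": -0.3}, {"dx": 0, "dy": 0, "dz": 0, "turn": -0.6}, {"dx": 0, "dy": 0, "dz": 0, "turn": -0.9}, {"dx": 0, "dy": 0, "dz": 0, "turn": -1}]'

```text
time: 8.6
eef_pos: [499.9, -30.3, 308.9]
eef_rot: [0.705, 0.709, -0.0, -0.0]
contact_force: [-0.0, -0.1, -0.6]
opening: 0.2
finger_force: 0.0
```

Request:
apply_moves --series '[{"dx": 0, "dy": 0, "dz": 0, "turn": -0.134}, {"dx": 0, "dy": 0, "dz": 0, "turn": -0.134}]'

```text
time: 8.8
eef_pos: [499.8, -30.3, 308.9]
eef_rot: [0.682, 0.732, -0.0, -0.0]
contact_force: [0.5, -0.8, -0.8]
opening: 0.1
finger_force: 0.0
```

```bash
python3 st.py; python3 - <<'E'
from h import *
yaw=np.radians(4.4)
A=np.array([[np.cos(yaw),np.sin(yaw)],[-np.sin(yaw),np.cos(yaw)]])
p,P,c=shot("wrist","w6");P[...,:2]=P[...,:2]@A.T
d=(P[...,2]>225)&(P[...,2]<270)&(P[...,0]>465)&(P[...,0]<525)&(P[...,1]>-60)&(P[...,1]<60)
print(d.sum(),np.percentile(P[d],[2,25,50,75,98],axis=0).round(1))
d2=d&(P[...,2]>250);
for y in range(-52,44,4):
    q=P[d&(abs(P[...,1]-y)<2)]
    if len(q)>5: print(y,len(q),np.percentile(q[:,0],[5,95]).round(),np.percentile(q[:,2],[5,50,95]).round())
E
```

```text
t 8.8 R [496.  -68.5] 308.9 yaw 94.03 FR [ 0.4 -0.9] -0.8 open 0.14096967284280873 q7 0.01 tilt [-0.001  0.   ]
3841 [[481.5 -38.1 229.6]
 [488.2 -26.6 255.7]
 [494.2  15.9 259.3]
 [500.   25.  260.8]
 [506.8  34.2 262.2]]
-40 88 [486. 502.] [255. 256. 256.]
-36 230 [484. 504.] [255. 256. 257.]
-32 298 [484. 504.] [252. 256. 257.]
-28 400 [485. 504.] [234. 244. 253.]
-24 144 [485. 503.] [226. 230. 235.]
8 172 [486. 503.] [231. 257. 259.]
12 387 [483. 505.] [257. 260. 261.]
16 413 [482. 506.] [257. 261. 262.]
20 419 [482. 506.] [257. 261. 262.]
24 451 [482. 506.] [258. 261. 262.]
28 430 [482. 506.] [257. 261. 262.]
32 320 [484. 505.] [256. 259. 261.]
36 89 [483. 505.] [244. 247. 256.]
```

View pics/w6.png

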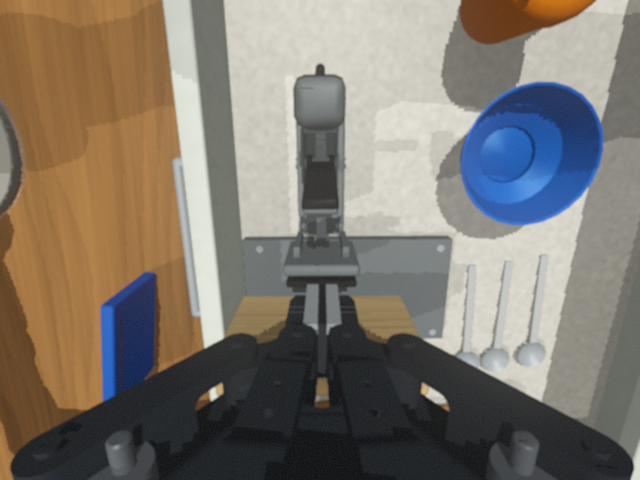

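The wrist view shows the fingers (322,290) lined up in x with the trigger (320,180), and the grip (320,100) behind it. The drawer contents are undisturbed. Depth puts the trigger's front top at y = -41 and the grip top at 8 to 36 in my aligned frame, which matches the sizes given. I lower in front of the trigger.

Request:
apply_moves --series '[{"dx": 0.01, "dy": -0.005, "dz": 0.14, "turn": 0}, {"dx": 0.01, "dy": -0.005, "dz": 0.277, "turn": 0}, {"dx": 0.01, "dy": -0.005, "dz": 0.277, "turn": 0}, {"dx": 0.01, "dy": -0.005, "dz": 0.277, "turn": 0}]'

```text
time: 9.25
eef_pos: [497.7, -26.7, 226.5]
eef_rot: [0.681, 0.732, -0.0, -0.0]
contact_force: [-0.8, 0.7, 0.5]
opening: 0.0
finger_force: 0.0
```

```bash
python3 st.py
```

```text
t 9.25 R [494.1 -64.8] 226.5 yaw 94.1 FR [-0.8  0.7] 0.5 open 0.039344123577592635 q7 -0.03 tilt [-0.001  0.   ]
```

Request:
apply_moves --series '[{"dx": 0.05, "dy": 0, "dz": 0, "turn": 0}, {"dx": 0.09, "dy": 0, "dz": 0, "turn": 0}, {"dx": 0.12, "dy": 0, "dz": 0, "turn": 0}, {"dx": 0.14, "dy": 0, "dz": 0, "turn": 0}, {"dx": 0.155, "dy": 0, "dz": 0, "turn": 0}, {"dx": 0.155, "dy": 0, "dz": 0, "turn": 0}]'

```text
time: 9.85
eef_pos: [496.0, 17.9, 228.5]
eef_rot: [0.681, 0.732, 0.0, 0.003]
contact_force: [0.6, -6.4, 4.5]
opening: 0.1
finger_force: 3.4
```

```bash
python3 st.py
```

```text
t 9.85 R [495.9 -20.2] 228.5 yaw 94.13 FR [ 0.1 -6.4] 4.5 open 0.09139166726142894 q7 -0.12 tilt [ 0.005 -0.004]
```

Request:
apply_moves --series '[{"dx": 0.01, "dy": 0, "dz": 0, "turn": 0}, {"dx": 0.015, "dy": 0, "dz": 0, "turn": 0}, {"dx": 0.015, "dy": 0, "dz": 0, "turn": 0}]'

```text
time: 10.15
eef_pos: [495.7, 21.4, 228.1]
eef_rot: [0.682, 0.732, 0.0, 0.004]
contact_force: [1.6, -7.8, 2.2]
opening: 0.1
finger_force: 3.9
```

```bash
python3 st.py; cat > jw.py <<'E'
from h import *
import sys
yaw=np.radians(4.4)
A=np.array([[np.cos(yaw),np.sin(yaw)],[-np.sin(yaw),np.cos(yaw)]])
for n in["side","scene"]:
    p,P,c=shot(n,n+sys.argv[1]);P[...,:2]=P[...,:2]@A.T
    m=(abs(P[...,2]-204.5)<2.5)&(P[...,0]>468)&(P[...,0]<522)&(P[...,1]>-160)&(P[...,1]<-80)&(p.max(-1)<110)
    b=(cv2.inRange(cv2.cvtColor(p,cv2.COLOR_RGB2HSV),(10,50,60),(30,255,255))>0)&(P[...,2]>236)&(P[...,2]<248)&(P[...,0]<590)
    t=(p.max(-1)<70)&(P[...,2]>240)&(P[...,2]<258)&(P[...,0]>480)&(P[...,0]<510)&(P[...,1]>-50)&(P[...,1]<7)
    f=lambda m,k:np.percentile(P[m][:,k],[3,50,97]).round(1) if m.sum()>5 else None
    print(n,"jaw y",m.sum(),f(m,1),"boards y",f(b,1),"x",f(b,0),"trig y",t.sum(),f(t,1))
E
python3 jw.py a
```

```text
t 10.15 R [495.9 -16.6] 228.1 yaw 94.07 FR [ 1.  -7.9] 2.2 open 0.13835862843414837 q7 -0.13 tilt [ 0.005 -0.005]
side jaw y 70 [-148.8 -101.8  -95.1] boards y [-177.3 -157.5 -144.7] x [415.4 434.  495.3] trig y 81 [-22.  -10.2   3.5]
scene jaw y 113 [-117.5 -105.3  -97.7] boards y [-182.1 -165.2  -42. ] x [ 55.1 495.3 572.1] trig y 47 [-28.6 -23.9 -11.9]
```

Request:
apply_moves --series '[{"dx": -0.08, "dy": 0, "dz": 0, "turn": 0}, {"dx": -0.15, "dy": 0, "dz": 0, "turn": 0}, {"dx": -0.15, "dy": 0, "dz": 0, "turn": 0}, {"dx": -0.15, "dy": 0, "dz": 0, "turn": 0}, {"dx": -0.1, "dy": 0, "dz": 0, "turn": 0}, {"dx": -0.06, "dy": 0, "dz": 0, "turn": 0}, {"dx": -0.02, "dy": 0, "dz": 0, "turn": 0}, {"dx": 0.005, "dy": 0, "dz": 0, "turn": 0}, {"dx": 0.005, "dy": 0, "dz": 0, "turn": 0}, {"dx": 0.005, "dy": 0, "dz": 0, "turn": 0}]'

```text
time: 11.25
eef_pos: [494.0, 23.1, 226.3]
eef_rot: [0.681, 0.732, -0.002, 0.002]
contact_force: [1.5, -8.6, -0.9]
opening: -0.2
finger_force: 4.3
```

```bash
python3 st.py; python3 jw.py b
```

```text
t 11.25 R [494.3 -14.9] 226.3 yaw 94.17 FR [ 0.8 -8.7] -0.9 open -0.2246038868529665 q7 -0.14 tilt [ 0.001 -0.006]
side jaw y 58 [-150.6 -109.6 -104.1] boards y [-177.9 -160.4 -147.3] x [415.1 433.6 476.4] trig y 58 [-24.1  -9.5   2.5]
scene jaw y 115 [-126.5 -113.5 -106.5] boards y [-182.3 -165.8  -60.7] x [ 56.5 497.8 571.6] trig y 53 [-27.7 -22.7 -10.4]
```

Each full squeeze moves the jaw about 8 mm. Two more, the same way.

Request:
apply_moves --series '[{"dx": -0.08, "dy": 0, "dz": 0, "turn": 0}, {"dx": -0.155, "dy": 0, "dz": 0, "turn": 0}, {"dx": -0.155, "dy": 0, "dz": 0, "turn": 0}, {"dx": -0.155, "dy": 0, "dz": 0, "turn": 0}, {"dx": -0.1, "dy": 0, "dz": 0, "turn": 0}, {"dx": -0.06, "dy": 0, "dz": 0, "turn": 0}, {"dx": -0.02, "dy": 0, "dz": 0, "turn": 0}, {"dx": 0, "dy": 0, "dz": 0, "turn": 0}, {"dx": 0, "dy": 0, "dz": 0, "turn": 0}, {"dx": 0, "dy": 0, "dz": 0, "turn": 0}]'

```text
time: 12.35
eef_pos: [493.8, 23.0, 226.0]
eef_rot: [0.681, 0.732, -0.002, 0.002]
contact_force: [1.3, -9.7, -1.3]
opening: -0.1
finger_force: 4.6
```

Request:
apply_moves --series '[{"dx": -0.08, "dy": 0, "dz": 0, "turn": 0}, {"dx": -0.155, "dy": 0, "dz": 0, "turn": 0}, {"dx": -0.155, "dy": 0, "dz": 0, "turn": 0}, {"dx": -0.155, "dy": 0, "dz": 0, "turn": 0}, {"dx": -0.1, "dy": 0, "dz": 0, "turn": 0}, {"dx": -0.06, "dy": 0, "dz": 0, "turn": 0}, {"dx": -0.02, "dy": 0, "dz": 0, "turn": 0}, {"dx": 0, "dy": 0, "dz": 0, "turn": 0}, {"dx": 0, "dy": 0, "dz": 0, "turn": 0}, {"dx": 0, "dy": 0, "dz": 0, "turn": 0}]'

```text
time: 13.35
eef_pos: [493.7, 23.0, 225.9]
eef_rot: [0.681, 0.733, -0.002, 0.002]
contact_force: [2.3, -10.6, -0.7]
opening: 0.1
finger_force: 4.6
```

```bash
python3 st.py; python3 jw.py c
```

```text
t 13.35 R [494.  -14.9] 225.9 yaw 94.19 FR [  1.5 -10.8] -0.7 open 0.07686822684187335 q7 -0.14 tilt [ 0.001 -0.006]
side jaw y 29 [-150.8 -127.2 -120.6] boards y [-178.4 -161.5 -146.4] x [415.2 433.9 473.5] trig y 63 [-14.   -9.3   3.2]
scene jaw y 42 [-128.7 -126.2 -123. ] boards y [-182.4 -166.   -57.9] x [ 77.  496.6 571.7] trig y 42 [-27.4 -21.9  -9.9]
```

Request:
apply_moves --series '[{"dx": -0.08, "dy": 0, "dz": 0, "turn": 0}, {"dx": -0.155, "dy": 0, "dz": 0, "turn": 0}, {"dx": -0.155, "dy": 0, "dz": 0, "turn": 0}, {"dx": -0.155, "dy": 0, "dz": 0, "turn": 0}, {"dx": -0.11, "dy": 0, "dz": 0, "turn": 0}, {"dx": -0.07, "dy": 0, "dz": 0, "turn": 0}, {"dx": -0.04, "dy": 0, "dz": 0, "turn": 0}, {"dx": -0.015, "dy": 0, "dz": 0, "turn": 0}, {"dx": 0, "dy": 0, "dz": 0, "turn": 0}, {"dx": 0, "dy": 0, "dz": 0, "turn": 0}]'

```text
time: 14.45
eef_pos: [493.7, 23.1, 225.9]
eef_rot: [0.681, 0.733, -0.002, 0.003]
contact_force: [2.0, -10.1, -1.2]
opening: -0.1
finger_force: 5.0
```

```bash
python3 st.py; python3 jw.py d
```

```text
t 14.45 R [494.  -14.9] 225.9 yaw 94.21 FR [  1.2 -10.2] -1.2 open -0.10958050562396662 q7 -0.14 tilt [ 0.001 -0.007]
side jaw y 21 [-150.8 -133.8 -128.1] boards y [-180.  -161.1 -146.2] x [415.2 434.2 476.5] trig y 59 [-13.1  -9.3   2.8]
scene jaw y 0 None boards y [-182.  -165.7  -48.2] x [ 76.2 497.2 571.6] trig y 52 [-27.8 -22.8  -9.4]
```

Request:
apply_moves --series '[{"dx": -0.08, "dy": 0, "dz": 0, "turn": 0}, {"dx": -0.155, "dy": 0, "dz": 0, "turn": 0}, {"dx": -0.155, "dy": 0, "dz": 0, "turn": 0}, {"dx": -0.155, "dy": 0, "dz": 0, "turn": 0}, {"dx": -0.11, "dy": 0, "dz": 0, "turn": 0}, {"dx": -0.08, "dy": 0, "dz": 0, "turn": 0}, {"dx": -0.06, "dy": 0, "dz": 0, "turn": 0}, {"dx": -0.04, "dy": 0, "dz": 0, "turn": 0}, {"dx": -0.03, "dy": 0, "dz": 0, "turn": 0}]'

```text
time: 15.45
eef_pos: [494.4, 15.8, 226.9]
eef_rot: [0.68, 0.733, -0.001, 0.002]
contact_force: [-0.6, -8.6, 3.6]
opening: -0.1
finger_force: 4.3
```

```bash
python3 st.py
```

```text
t 15.45 R [494.1 -22.2] 226.9 yaw 94.25 FR [-1.3 -8.6] 3.6 open -0.14423866012197584 q7 -0.12 tilt [ 0.001 -0.005]
```

Request:
apply_moves --series '[{"dx": 0.01, "dy": 0, "dz": 0, "turn": 0}, {"dx": 0.02, "dy": 0, "dz": 0, "turn": 0}, {"dx": 0.03, "dy": 0, "dz": 0, "turn": 0}, {"dx": 0.03, "dy": 0, "dz": 0, "turn": 0}]'

```text
time: 15.85
eef_pos: [493.7, 23.1, 226.1]
eef_rot: [0.681, 0.732, -0.002, 0.003]
contact_force: [2.2, -10.6, 0.6]
opening: -0.1
finger_force: 4.9
```

```bash
python3 st.py; python3 jw.py e
```

```text
t 15.85 R [494.  -14.9] 226.1 yaw 94.19 FR [  1.4 -10.7] 0.6 open -0.1184422516530455 q7 -0.14 tilt [ 0.001 -0.007]
side jaw y 15 [-159.6 -151.5 -137.1] boards y [-182.8 -169.3 -153.1] x [414.9 434.5 464. ] trig y 55 [-12.3  -8.6   3.4]
scene jaw y 0 None boards y [-186.9 -170.9  -38.7] x [ 55.3 496.7 572.1] trig y 48 [-27.8 -22.2 -11.7]
```

Another full squeeze went through, and the boards moved 7 mm towards the fixed jaw. The next one goes in small force-checked steps.

Request:
apply_moves --series '[{"dx": -0.08, "dy": 0, "dz": 0, "turn": 0}, {"dx": -0.155, "dy": 0, "dz": 0, "turn": 0}, {"dx": -0.155, "dy": 0, "dz": 0, "turn": 0}, {"dx": -0.155, "dy": 0, "dz": 0, "turn": 0}, {"dx": -0.12, "dy": 0, "dz": 0, "turn": 0}, {"dx": -0.1, "dy": 0, "dz": 0, "turn": 0}, {"dx": -0.08, "dy": 0, "dz": 0, "turn": 0}, {"dx": -0.06, "dy": 0, "dz": 0, "turn": 0}]'

```text
time: 16.75
eef_pos: [495.2, 6.9, 227.2]
eef_rot: [0.681, 0.733, -0.001, 0.002]
contact_force: [-0.1, -7.0, 6.4]
opening: 0.2
finger_force: 3.8
```

```bash
python3 st.py
```

```text
t 16.75 R [494.3 -31.1] 227.2 yaw 94.22 FR [-0.7 -7. ] 6.4 open 0.17271101923641333 q7 -0.1 tilt [ 0.001 -0.004]
```

Request:
apply_moves --series '[{"dx": 0.01, "dy": 0, "dz": 0, "turn": 0}, {"dx": 0.02, "dy": 0, "dz": 0, "turn": 0}, {"dx": 0.02, "dy": 0, "dz": 0, "turn": 0}]'

```text
time: 17.05
eef_pos: [495.0, 10.3, 227.3]
eef_rot: [0.681, 0.732, -0.002, 0.003]
contact_force: [-0.8, -11.3, 6.0]
opening: -0.1
finger_force: 5.7
```

```bash
python3 st.py
```

```text
t 17.05 R [494.3 -27.7] 227.3 yaw 94.17 FR [ -1.7 -11.2] 6.0 open -0.1205157196982959 q7 -0.11 tilt [ 0.002 -0.008]
```

Request:
apply_moves --series '[{"dx": 0.01, "dy": 0, "dz": 0, "turn": 0}, {"dx": 0.015, "dy": 0, "dz": 0, "turn": 0}, {"dx": 0.015, "dy": 0, "dz": 0, "turn": 0}]'

```text
time: 17.35
eef_pos: [494.7, 12.5, 227.3]
eef_rot: [0.682, 0.732, -0.003, 0.004]
contact_force: [0.4, -14.0, 6.5]
opening: 0.1
finger_force: 7.5
```

```bash
python3 st.py; python3 jw.py f
```

```text
t 17.35 R [494.2 -25.5] 227.3 yaw 94.07 FR [ -0.7 -14. ] 6.5 open 0.061139937864031595 q7 -0.12 tilt [ 0.002 -0.011]
side jaw y 21 [-158.1 -144.3 -138.6] boards y [-182.4 -163.  -152.4] x [414.7 433.5 554.6] trig y 101 [-24.1  -9.4  -4.3]
scene jaw y 0 None boards y [-186.8 -171.1  -43.7] x [ 53.1 496.7 572.4] trig y 44 [-36.7 -32.4 -21.2]
```

Request:
apply_moves --series '[{"dx": 0.008, "dy": 0, "dz": 0, "turn": 0}, {"dx": 0.015, "dy": 0, "dz": 0, "turn": 0}, {"dx": 0.015, "dy": 0, "dz": 0, "turn": 0}]'

```text
time: 17.75
eef_pos: [494.5, 15.0, 227.2]
eef_rot: [0.682, 0.731, -0.004, 0.005]
contact_force: [0.9, -18.5, 5.9]
opening: 0.2
finger_force: 9.2
```

```bash
python3 st.py
```

```text
t 17.75 R [494.2 -23. ] 227.2 yaw 94.0 FR [ -0.6 -18.5] 5.9 open 0.18861084534220796 q7 -0.13 tilt [ 0.002 -0.013]
```

Force has climbed to 19 N with the trigger short of full travel, so the jaw is tight and still below the pawl-skip limit. I release and look.

Request:
apply_moves --series '[{"dx": -0.05, "dy": 0, "dz": 0, "turn": 0}, {"dx": -0.1, "dy": 0, "dz": 0, "turn": 0}, {"dx": -0.15, "dy": 0, "dz": 0, "turn": 0}, {"dx": -0.15, "dy": 0, "dz": 0, "turn": 0}, {"dx": -0.15, "dy": 0, "dz": 0, "turn": 0}]'

```text
time: 18.25
eef_pos: [496.9, -19.9, 226.2]
eef_rot: [0.68, 0.733, 0.0, -0.0]
contact_force: [-0.5, -0.3, 0.1]
opening: -0.1
finger_force: 0.0
```

```bash
python3 st.py; python3 jw.py g; python3 bd.py; python3 - <<'E'
import cv2,numpy as np
a=cv2.imread("pics/sceneg.png")[190:310,230:390];b=cv2.imread("pics/sideg.png")[180:285,270:410]
cv2.imwrite("pics/g.png",np.hstack([cv2.resize(a,(400,300),interpolation=2),cv2.resize(b,(400,300),interpolation=2)]))
E
```

```text
t 18.25 R [493.9 -57.9] 226.2 yaw 94.29 FR [-0.5 -0.2] 0.1 open -0.07559227568709889 q7 -0.04 tilt [-0.     0.001]
side jaw y 79 [-158.2 -147.1 -136.7] boards y [-185.2 -166.2 -152.9] x [415.8 441.1 547.8] trig y 137 [-48.4 -30.7 -26.9]
scene jaw y 0 None boards y [-187. -171.  -50.] x [ 52.  497.3 571.8] trig y 1 None
scene -188 101 [420. 574.] z fr/bk [239.  237.4]
scene -184 164 [420.2 573.9] z fr/bk [240.  239.5]
scene -180 126 [419.1 575.6] z fr/bk [239.8 239.6]
scene -176 144 [419.7 575.6] z fr/bk [239.8 239.6]
scene -172 99 [421.8 573.2] z fr/bk [238.7 239. ]
scene -168 153 [417.9 574.9] z fr/bk [238.6 239.6]
scene -164 138 [420.5 574.3] z fr/bk [239.5 240. ]
scene -160 131 [418.8 575.2] z fr/bk [239.8 239.6]
scene -156 60 [423.8 572.8] z fr/bk [239.2 239.3]
side -176 28 [416.5 548.8] z fr/bk [240.1 239.6]
side -164 37 [414.6 542.6] z fr/bk [240.6 242.1]
side -160 38 [416.6 559.3] z fr/bk [240.3 238.9]
side -156 62 [415.7 571.3] z fr/bk [238.1 236.9]
```

View pics/g.png

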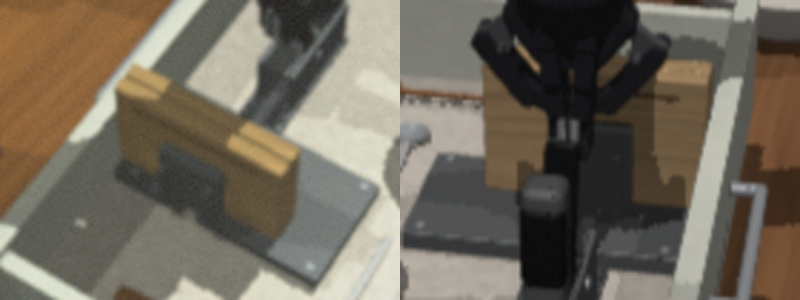

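The boards stand together and upright against the fixed jaw, ends still at the front, jaw on the near board, trigger released. One more cautious squeeze should stall early if it is really tight.

Request:
apply_moves --series '[{"dx": 0.03, "dy": 0, "dz": 0, "turn": 0}, {"dx": 0.06, "dy": 0, "dz": 0, "turn": 0}, {"dx": 0.08, "dy": 0, "dz": 0, "turn": 0}, {"dx": 0.1, "dy": 0, "dz": 0, "turn": 0}, {"dx": 0.1, "dy": 0, "dz": 0, "turn": 0}]'

```text
time: 18.95
eef_pos: [495.1, 6.9, 226.8]
eef_rot: [0.681, 0.733, -0.001, 0.001]
contact_force: [-0.6, -6.1, 4.5]
opening: -0.0
finger_force: 2.9
```

```bash
python3 st.py
```

```text
t 18.95 R [494.2 -31.1] 226.8 yaw 94.2 FR [-1.1 -6. ] 4.5 open -0.02183875863801411 q7 -0.1 tilt [ 0.001 -0.003]
```

Request:
apply_moves --series '[{"dx": 0.01, "dy": 0, "dz": 0, "turn": 0}, {"dx": 0.02, "dy": 0, "dz": 0, "turn": 0}, {"dx": 0.03, "dy": 0, "dz": 0, "turn": 0}, {"dx": 0.03, "dy": 0, "dz": 0, "turn": 0}]'

```text
time: 19.35
eef_pos: [494.8, 11.0, 226.9]
eef_rot: [0.682, 0.731, -0.003, 0.004]
contact_force: [0.6, -12.6, 5.2]
opening: 0.2
finger_force: 6.4
```

```bash
python3 st.py
```

```text
t 19.35 R [494.2 -27. ] 226.9 yaw 94.01 FR [ -0.3 -12.6] 5.2 open 0.1518207218307794 q7 -0.12 tilt [ 0.001 -0.009]
```

Request:
apply_moves --series '[{"dx": 0.01, "dy": 0, "dz": 0, "turn": 0}, {"dx": 0.02, "dy": 0, "dz": 0, "turn": 0}, {"dx": 0.025, "dy": 0, "dz": 0, "turn": 0}, {"dx": 0.025, "dy": 0, "dz": 0, "turn": 0}]'

```text
time: 19.75
eef_pos: [494.4, 14.8, 226.9]
eef_rot: [0.683, 0.731, -0.005, 0.005]
contact_force: [0.5, -19.1, 5.7]
opening: -0.5
finger_force: 9.6
```

```bash
python3 st.py
```

```text
t 19.75 R [494.1 -23.2] 226.9 yaw 93.87 FR [ -1. -19.] 5.7 open -0.4687208512835702 q7 -0.13 tilt [ 0.001 -0.014]
```

It stalls at the same point with the same force, so the clamp is tight. Release, rise clear, final check.

Request:
apply_moves --series '[{"dx": -0.05, "dy": 0, "dz": 0, "turn": 0}, {"dx": -0.1, "dy": 0, "dz": 0, "turn": 0}, {"dx": -0.15, "dy": 0, "dz": 0, "turn": 0}, {"dx": -0.155, "dy": 0, "dz": 0, "turn": 0}, {"dx": -0.155, "dy": 0, "dz": -0.15, "turn": 0}, {"dx": -0.155, "dy": 0, "dz": -0.3, "turn": 0}, {"dx": -0.155, "dy": 0, "dz": -0.4, "turn": 0}, {"dx": -0.155, "dy": 0, "dz": -0.4, "turn": 0}]'

```text
time: 20.55
eef_pos: [499.5, -19.6, 351.1]
eef_rot: [0.68, 0.733, 0.003, 0.003]
contact_force: [0.9, -0.4, 0.1]
opening: -0.0
finger_force: 0.0
```

```bash
python3 st.py; python3 jw.py h; python3 bd.py; python3 - <<'E'
import cv2,numpy as np
a=cv2.imread("pics/sceneh.png")[130:370,220:540];b=cv2.imread("pics/sideh.png")[130:340,150:430]
cv2.imwrite("pics/hh.png",np.hstack([cv2.resize(a,(400,300),interpolation=2),cv2.resize(b,(400,300),interpolation=2)]))
E
```

```text
t 20.55 R [496.5 -57.9] 351.1 yaw 94.3 FR [ 0.9 -0.4] 0.1 open -0.01019187780614791 q7 0.0 tilt [0.009 0.001]
side jaw y 157 [-158.6 -146.5 -137. ] boards y [-184.7 -166.4 -153.4] x [418.6 491.  568.4] trig y 130 [-38.3 -30.4 -26.2]
scene jaw y 0 None boards y [-187.1 -171.2  -39.9] x [ 55.2 494.4 571.6] trig y 33 [-40.3 -37.2   6. ]
scene -188 104 [423.4 573.3] z fr/bk [237.1 237.5]
scene -184 159 [418.4 575.3] z fr/bk [239.3 239.3]
scene -180 126 [420.5 574.8] z fr/bk [239.6 239.9]
scene -176 138 [421.  573.4] z fr/bk [240.4 239.7]
scene -172 104 [419.8 574.2] z fr/bk [239.  239.3]
scene -168 164 [420.7 575.2] z fr/bk [239.3 238.8]
scene -164 134 [418.4 574.8] z fr/bk [239.8 240.1]
scene -160 120 [417.9 575.6] z fr/bk [239.4 240.1]
scene -156 68 [421.3 573.7] z fr/bk [239.7 239.4]
side -184 56 [414.8 568. ] z fr/bk [240.6 240.1]
side -180 64 [420.2 570.3] z fr/bk [240.6 240.6]
side -176 97 [415.7 570.3] z fr/bk [240.  240.4]
side -172 71 [423.2 570. ] z fr/bk [240.4 240.7]
side -168 66 [416.3 571.3] z fr/bk [240.1 240. ]
side -164 74 [414.6 570.2] z fr/bk [240.2 239.9]
side -160 133 [416.7 570.2] z fr/bk [240.1 239.3]
side -156 156 [416.7 572.1] z fr/bk [237.5 238.3]
side -152 52 [425.1 567.4] z fr/bk [237.3 237.5]
```

View pics/hh.png

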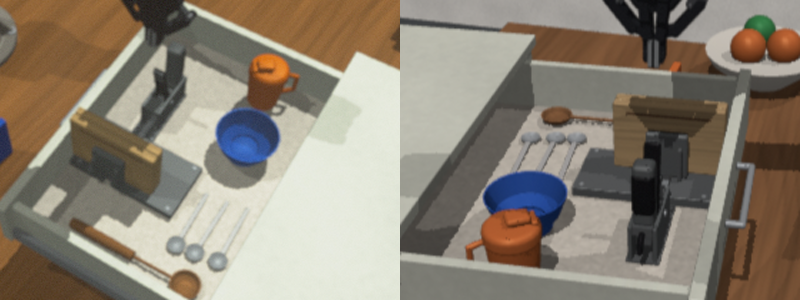

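The final views show both boards upright and together in the jaw at (115,155), ends at the drawer front, trigger released, bystanders unmoved and the gripper clear above. Handing in.

```bash
python3 -c "
from plant import robot
print(robot.close_job())"
```

```text
the job is handed in; nothing more can be done
None
```

The job is handed in at about 21 s of the 58: both boards are pushed home against the drawer front, clamped upright and tight using the trigger only, with the trigger released and nothing else in the drawer moved; the judge's verdict was not shown.

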